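Unbolt the soldering-kit case

TASK

Unbolt the soldering-kit case: press its spring safety catch down with one fingertip and, while holding it down, push the bolt's knob all the way back towards the catch with the other fingertip, until the bolt stops. Then let go and move clear, so that the catch springs fully up again behind the bolt. Nothing is to be gripped or lifted, and the things standing on and around the case stay where they are.

Things in the scene. Friction and masses are not known exactly. Their poses are not given: they have to be found in the camera images.
- case: Grey steel case with a dark slate lid, 240 (its x) by 300 (its y) by 80 mm high, fixed to the table. Origin: centre of its underside. The bolt unit is mounted on its flat top, 80 mm above the table, up to 40 mm either side of the middle along x; same axes.
- bolt_unit: Fixed base of the steel slide bolt. Origin: on the case's top, on the centre line of bolt, knob and catch. +y: the way the bolt is drawn back, towards the catch; z up. Along y: keeper bridge over the bolt's nose (y -111 to -95 mm, 24 mm high), side guides (y -80 to -8, 20 high, x within 17 either side), knob, catch pad (y 0 to 54). The bolt's flat bar is 20 mm wide, its top 20 mm up.
- knob_top (a point): Centre of the top of the bolt's knob, a plain upright steel pin 12 mm across, 40 mm tall (20 to 60 mm above the case's top). At y = -46 mm in the bolt unit's frame with the bolt shot, it moves with the bolt to y = -16 mm. It is pushed on its -y side, the side away from the catch.
- pad_centre (a point): Centre of the top of the catch's finger pad, a flat steel plate 42 mm (x) by 54 mm (y) by 4 mm, at y = 27 mm in the bolt unit's frame. Its top is 38 mm above the case's top when up, 30 mm when pressed fully down. It only moves up and down; a fingertip may slide along it while pressing. The drawn-back knob still clears it by 10 mm.
- catch (a joint): Catch, m: 0 up, 0.008 pressed down to its stop. Spring: about 4 N at first, 8.5 N at the stop. Up, it blocks a tooth under the bolt; down by 5.5 mm or more, the bolt slides freely. Once the bolt is back 21 mm or more the released catch springs up again and locks it there; short of that it stays caught under the tooth.
- bolt (a joint): Bolt, m: 0 shot home in the keeper, 0.030 drawn fully back to its stop. About 2 N of friction; it stays where it is left. With the catch up it has only 3 mm of play.
- spool: Bystander: white spool, 52 mm across and 40 mm tall, standing on the case's lid. Origin: centre of its underside.
- board_stack: Bystander: stack of red circuit boards, 50 x 60 x 20 mm, on the table beside the case. Origin: centre of its underside.
- flux_jar: Bystander: small jar, 44 mm across and 50 mm tall, on the table beside the case. Origin: centre of its underside.
- screwdriver: Bystander: screwdriver with a red handle, lying on the table beside the case. 200 mm long.

How it is judged:
On the way, in this order (a step that is already met when the one before it is completed fails the run):
1. a fingertip presses the catch down while the bolt is still shot (value of joint catch above 0.0045 m and contact force between the fingers and catch above 1 N and value of joint bolt below 0.006 m), for 0.1 s.
2. with the catch still held down by a fingertip, another fingertip slides the bolt back past the catch (value of joint catch above 0.0045 m and contact force between the fingers and catch above 1 N and value of joint bolt above 0.02 m and contact force between the fingers and bolt above 0.3 N), for 0.05 s.
At the end, for the whole second after the job is handed in: the bolt is drawn back to within 5 mm of its stop, the catch is fully up again (within 1.5 mm), and spool, boards, jar and screwdriver are within 15 mm of where they stood (value of joint bolt above 0.025 m and value of joint catch below 0.0015 m and distance of each of spool, board_stack, flux_jar, screwdriver from where it was at the start of the episode below 0.015 m); the robot touches nothing.
It fails at once if the spool is shoved or lifted (more than 15 mm) (distance of spool from where it was at the start of the episode above 0.015 m).
It fails at once if the board stack is shoved or lifted (more than 15 mm) (distance of board_stack from where it was at the start of the episode above 0.015 m).
It fails at once if the jar is shoved or lifted (more than 15 mm) (distance of flux_jar from where it was at the start of the episode above 0.015 m).
It fails at once if the screwdriver is shoved or lifted (more than 15 mm) (distance of screwdriver from where it was at the start of the episode above 0.015 m).
It also fails if it takes over 32 s, if anything falls off the work surface, if the arm or the gripper's body presses on something with over 40 N, if the wrist force passes 120 N, or if a joint passes its speed limit or range.

ROBOT

A 6-joint arm with a two-finger parallel gripper is mounted at the origin on the work surface. World frame = base frame: x ahead of the robot, y to its left, z up, the work surface at z = 0. Lengths are in m, angles in rad, forces in N, time in s.
With the tool pointing down it reaches from about 0.35 to 0.975 m from the base axis. Payload 4.9 kg.
Tool frame: the origin (TCP) lies midway between the tips of the shut fingers; the grasp point (between the pads) lies ctrl.grip_depth behind it (ctrl.grip_depth is the distance from the TCP to the grasp point, in m); y points along the fingers, z is the direction in which the jaws open and shut, and the axes are right-handed (so a half turn about y gives the same grasp; the last joint's range is limited). The gripper opens to 85 mm and grips with 20 to 120 N. Pads are 22 mm wide; open, the fingers measure 114 mm over their backs; the gripper's body (76 mm by 85 mm) begins 54 mm behind the grasp point. The pads swing forward as they close: fully open they stand 13 mm farther back than shut.
Start: joints at [1.209, 0.053, 1.613, -0, 1.476, -0.119], TCP at [0.15, 0.607, 0.205] pointing down, gripper open.
Joint ranges: [-3.01, 3.01], [-1.01, 2.22], [0.06, 2.58], [-1.02, 4.17], [0.09, 2.62], [-3.14, 3.14]. Speed limits (rad/s): [2.57, 2.57, 3.14, 3.14, 3.14, 3.14].

INTERFACE

Orientations are given as a rotation vector (axis times angle).
In Python, from station import ctrl gives the robot as it stands.
- The arm moves only by the tool jog_arm, never from a script. Its argument "moves" is a list of rows, each a list of 6 numbers: the shift along the tool's x, y, z in mm, then the turn, a rotation vector about the tool's x, y, z in rad. In form: [[x, y, z, wx, wy, wz], ...]. A call has 1 to 12 rows; each row shifts and turns the commanded pose from where the row before left it, along the tool's axes as they then stand; what a row does not reach is not made up. A row lasts 1/10 s, in which the tool goes at most 50 mm and 8.59 degrees, less where a joint would pass 70% of its speed; a pose out of reach is approached as far as the arm can. A call is refused whole if a number of a shift passes 50 or a number of a turn 0.15, either way. A call with a gripper value outside its range is refused whole. "grip" is the finger opening in mm, from 0 to 85.4, set as the call begins (left out, the last holds). The fingers move at their own pace and stop on an object; "grip_force" is the grip in N (left out, the last holds). Time passes only in rows, so rows that do not move let the fingers close. It gives the time, the measured TCP pose, the force and the opening at its end, in the units of the state.
- ctrl.get_obs(): the state, without advancing time (a new reading comes with each control period).
- ctrl.get_image(name): name is "scene" or "top" or "wrist"; returns the picture (480x640x3 uint8, red, green, blue); there is no depth.
- ctrl.camera_params(name): a dict with "fx", "fy", "cx", "cy" (pixels), "pose" (4x4, takes a point from camera to world coordinates); the wrist camera has in their place "T_tool_cam" (4x4, takes a point from camera to tool coordinates, whose origin is the TCP and whose axes are the tool frame's). Camera axes: x right, y up, looking along -z (the intrinsics and any distortion apply to the point x, -y, -z); pixel columns grow to the right and rows downward; lengths in m; the calibration is good to about 2 mm. A picture is of the moment at which its call begins: read the wrist's pose just before it. camera_params takes no time and is no camera call.
- ctrl.finish_job(): hands the job in, once; it reports no verdict.
The state is a dict: "t": time; "q": joint angles; "dq": joint speeds; "effort": joint torques, N m; "tool_pos": TCP position; "tool_rot": TCP orientation; "contact_force": force on the tool from outside, world axes, zero at the start; "wrist_torque": the same for the moment, N m; "opening": finger opening in m.
Only numpy, scipy, OpenCV 4.12 (cv2) and the standard library are available. Lean on these libraries where they do the work, as an engineer would, in place of code of your own. Each camera call takes 0.05 s, during which the arm holds its last target. There are 200 camera calls.

## Working session

There is one attempt and no reset: what is moved stays moved. The work goes in short steps, Python scripts to look and compute and a tool call to move; the robot and the scene stay as the last step left them, time stands still between calls to the robot, and variables do not carry over. Pictures are saved under pics/ and viewed, about 8 in all and at most 12, crops included, and the job is handed in when it is done.

Besides the shell and the picture viewer there is one more tool, called after "Call:" as a command line: name --pt "numbers of a row" for each row, then --argument value for the rest. jog_arm: Moves the arm, as the interface text tells. Its arguments: {"type":"object","properties":{"moves":{"type":"array","items":{"type":"array","items":{"type":"number"}}},"grip":{"type":"number"},"grip_force":{"type":"number"}},"required":["moves"]}

```bash
mkdir -p pics; python3 - <<'E'
from station import ctrl
import cv2,numpy as np
o=ctrl.get_obs()
for k in("t","tool_pos","tool_rot","contact_force","opening"):print(k,o[k])
print(ctrl.grip_depth)
for n in("scene","top","wrist"):
    p=ctrl.camera_params(n);print(n,{k:(np.round(v,4).tolist() if not isinstance(v,(int,float)) else v) for k,v in p.items()})
    if n!="wrist":cv2.imwrite(f"pics/{n}0.png",ctrl.get_image(n)[:,:,::-1])
E
```

```text
t 0.0
tool_pos [0.15002428 0.60600871 0.20360811]
tool_rot [-1.56446538  0.19107619 -0.19028307]
contact_force [ 0.1721083  -0.37443407 -0.29941137]
opening 0.08556071107052703
0.0187
scene {'fx': 476.41697515455866, 'fy': 476.41697515455866, 'cx': 326.3472931930977, 'cy': 242.72383429348216, 'pose': [[-0.5426, -0.5659, 0.6207, 1.212], [0.8398, -0.3778, 0.3898, 0.4861], [0.0139, 0.7329, 0.6802, 0.8023], [0.0, 0.0, 0.0, 1.0]]}
top {'fx': 464.04420227358503, 'fy': 464.04420227358503, 'cx': 323.1321074458185, 'cy': 246.03045377221193, 'pose': [[0.0126, 0.9816, -0.1906, 0.3859], [-0.9999, 0.014, 0.0061, 0.0697], [0.0086, 0.1905, 0.9816, 1.149], [0.0, 0.0, 0.0, 1.0]]}
wrist {'fx': 368.3273068235897, 'fy': 368.3273068235897, 'cx': 322.4046680144616, 'cy': 240.8047731006336, 'T_tool_cam': [[-0.0005, -0.9598, -0.2807, -0.071], [0.0012, 0.2807, -0.9598, -0.1687], [1.0, -0.0008, 0.001, 0.0005], [0.0, 0.0, 0.0, 1.0]]}
```

View pics/top0.png

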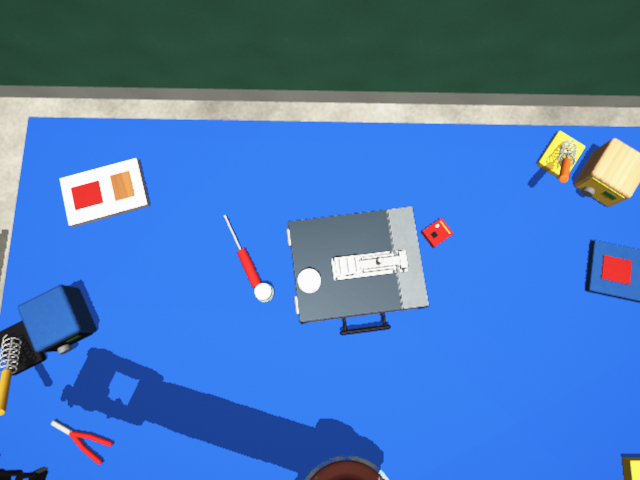

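View pics/scene0.png

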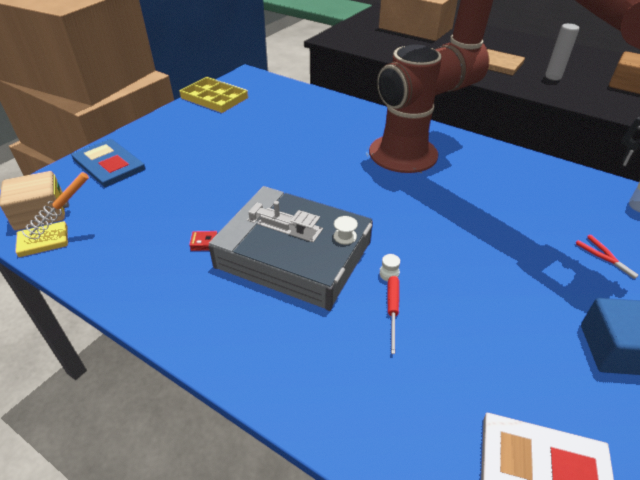

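```bash
python3 - <<'E'
import cv2,numpy as np
a=cv2.imread("pics/top0.png")[195:340,280:435]
b=cv2.imread("pics/scene0.png")[180:310,205:405]
a=cv2.resize(a,None,fx=4,fy=4,interpolation=cv2.INTER_CUBIC);cv2.imwrite("pics/ta.png",a)
b=cv2.resize(b,None,fx=4,fy=4,interpolation=cv2.INTER_CUBIC);cv2.imwrite("pics/sb.png",b)
E
```

```text
(no output)
```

View pics/ta.png

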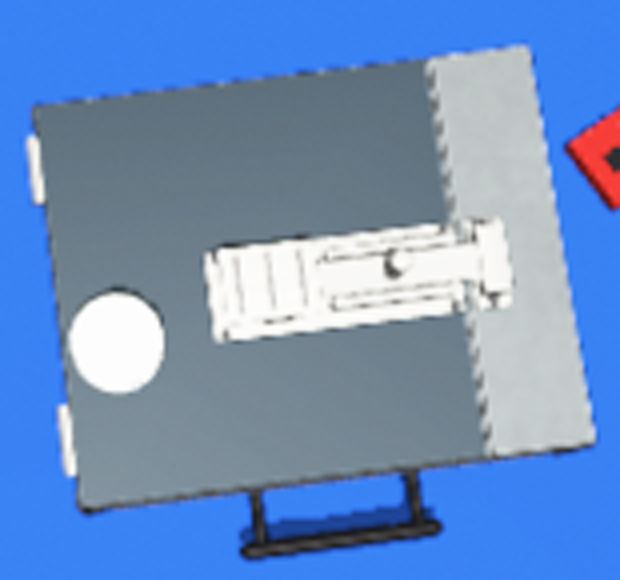

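View pics/sb.png

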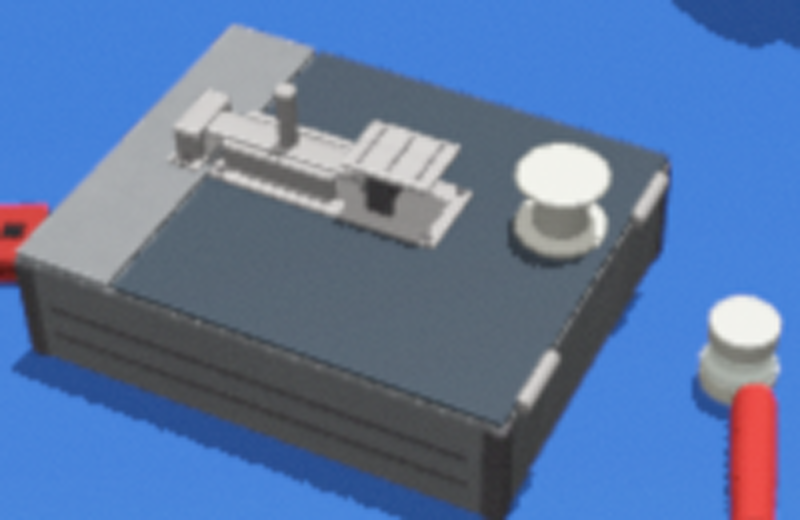

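```bash
cat > h.py <<'E'
from station import ctrl
import cv2,numpy as np
from scipy.spatial.transform import Rotation as R
def T_tool():
    o=ctrl.get_obs();T=np.eye(4);T[:3,:3]=R.from_rotvec(o["tool_rot"]).as_matrix();T[:3,3]=o["tool_pos"];return T
def on_plane(name,uv,z,T=None):
    p=ctrl.camera_params(name)
    P=np.array(p["pose"]) if "pose" in p else T@np.array(p["T_tool_cam"])
    out=[]
    for u,v in uv:
        d=P[:3,:3]@np.array([(u-p["cx"])/p["fx"],-(v-p["cy"])/p["fy"],-1])
        out.append(P[:3,3]+d*(z-P[2,3])/d[2])
    return np.array(out)
E
python3 - <<'E'
from h import *
np.set_printoptions(precision=4,suppress=True)
t=lambda l:np.array(l)/4+[280,195]; s=lambda l:np.array(l)/4+[205,180]
print(on_plane("top",t([(398,256)]),.14),on_plane("scene",s([(285,90)]),.14))
print("pad");print(on_plane("top",t([(213,253),(305,245),(312,330),(220,340)]),.118))
print(on_plane("scene",s([(460,147),(375,122),(343,157),(435,187)]),.118))
print("spool",on_plane("top",t([(117,342)]),.12),on_plane("scene",s([(562,178)]),.12))
print("case");print(on_plane("top",t([(35,105),(527,47),(595,443),(82,508)]),.08))
print(T_tool())
E
```

```text
[[ 0.5544 -0.0612  0.14  ]] [[ 0.5586 -0.0589  0.14  ]]
pad
[[ 0.5584  0.0402  0.118 ]
 [ 0.5637 -0.0116  0.118 ]
 [ 0.5155 -0.0155  0.118 ]
 [ 0.5092  0.0359  0.118 ]]
[[ 0.5235  0.0357  0.118 ]
 [ 0.5319 -0.0167  0.118 ]
 [ 0.567  -0.0136  0.118 ]
 [ 0.5597  0.0431  0.118 ]]
spool [[0.5071 0.0933 0.12  ]] [[0.5165 0.0982 0.12  ]]
case
[[ 0.6521  0.1453  0.08  ]
 [ 0.6921 -0.1475  0.08  ]
 [ 0.4574 -0.1809  0.08  ]
 [ 0.4168  0.1123  0.08  ]]
[[ 0.9707 -0.0007  0.2405  0.15  ]
 [-0.2405 -0.0017  0.9707  0.6061]
 [-0.0002 -1.     -0.0018  0.2038]
 [ 0.      0.      0.      1.    ]]
```

Call:
jog_arm --pt "34 -1.5 -33 0 0 0" --pt "34 -1.5 -33 0 0 0" --pt "34 -1.5 -33 0 0 0" --pt "34 -1.5 -33 0 0 0" --pt "34 -1.5 -33 0 0 0" --pt "34 -1.5 -33 0 0 0" --pt "34 -1.5 -33 0 0 0" --pt "34 -1.5 -33 0 0 0" --pt "34 -1.5 -33 0 0 0" --pt "34 -1.5 -33 0 0 0" --pt "34 -1.5 -33 0 0 0" --pt "34 -1.5 -33 0 0 0" --grip 62

```text
t: 1.3
tool_pos: [0.4515, 0.1223, 0.2226]
tool_rot: [-1.562, 0.191, -0.191]
contact_force: [0.9, 1.5, 0.8]
opening: 0.062
```

Call:
jog_arm --pt "34 -1 -33 0 0 0" --pt "34 -1 -33 0 0 0" --pt "34 -1 -33 0 0 0" --pt "34 -1 -33 0 0 0" --pt "0 0 0 0 -0.126 0" --pt "0 0 0 0 -0.126 0" --pt "0 0 0 0 -0.126 0" --pt "0 0 0 0 0 0" --pt "0 0 0 0 0 0" --pt "0 0 0 0 0 0"

```text
t: 2.3
tool_pos: [0.5512, -0.0365, 0.2267]
tool_rot: [-1.568, -0.105, 0.105]
contact_force: [0.4, -0.3, 0.5]
opening: 0.0622
```

```bash
python3 - <<'E'
from h import *
np.set_printoptions(precision=4,suppress=True)
T=T_tool();np.save("T1.npy",T);print(T,ctrl.get_obs()["opening"],ctrl.get_obs()["contact_force"])
im=ctrl.get_image("wrist")[:,:,::-1];cv2.imwrite("pics/w1.png",im)
E
```

```text
[[ 0.9911 -0.0003 -0.1333  0.5512]
 [ 0.1333  0.      0.9911 -0.0365]
 [-0.0003 -1.      0.0001  0.2267]
 [ 0.      0.      0.      1.    ]] 0.06217784821824694 [ 0.3812 -0.3358  0.46  ]
```

View pics/w1.png

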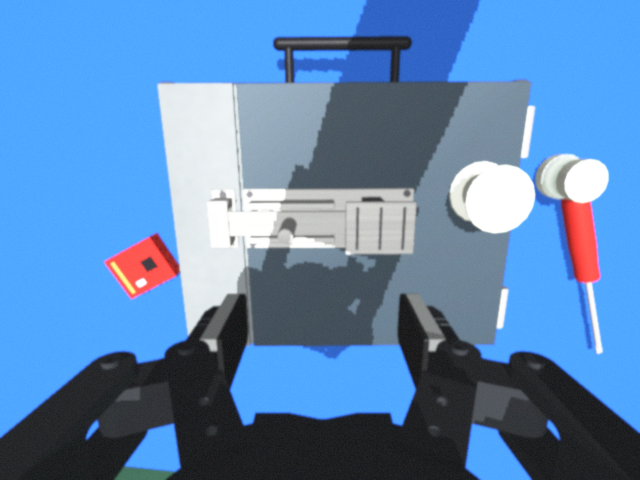

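```bash
python3 - <<'E'
from h import *
np.set_printoptions(precision=4,suppress=True)
T=np.load("T1.npy")
def tl(uv,z):
    p=on_plane("wrist",uv,z,T);return p,(p-T[:3,3])@T[:3,:3]*1000
for n,uv,z in(("knob",[(286,237)],.14),("pad",[(346,203),(415,202),(414,253),(346,254)],.118),("keeper",[(209,200),(228,200),(229,247),(210,247)],.104),("spool",[(501,198)],.12)):
    a,b=tl(uv,z);print(n);print(a);print(b, b.mean(0))
im=cv2.imread("pics/w1.png")[180:340,180:440]
cv2.imwrite("pics/w1c.png",cv2.resize(im,None,fx=3,fy=3,interpolation=cv2.INTER_CUBIC))
E
```

```text
knob
[[ 0.5556 -0.0622  0.14  ]]
[[  0.9262  86.7093 -26.0988]] [  0.9262  86.7093 -26.0988]
pad
[[ 0.5291 -0.0212  0.118 ]
 [ 0.5213  0.0307  0.118 ]
 [ 0.5615  0.0382  0.118 ]
 [ 0.5695 -0.015   0.118 ]]
[[-19.8276 108.7199  18.0583]
 [-20.635  108.725   70.5472]
 [ 20.1839 108.7123  72.6499]
 [ 21.0644 108.707   18.8135]] [  0.1964 108.716   45.0172]
keeper
[[ 0.5438 -0.1288  0.104 ]
 [ 0.5418 -0.1137  0.104 ]
 [ 0.581  -0.1105  0.104 ]
 [ 0.5831 -0.1261  0.104 ]]
[[-19.5984 122.7098 -90.4949]
 [-19.6092 122.7112 -75.3175]
 [ 19.6816 122.6986 -77.2885]
 [ 19.695  122.6972 -93.0338]] [  0.0422 122.7042 -84.0337]
spool
[[0.5094 0.0937 0.12  ]]
[[-24.087  106.732  134.5652]] [-24.087  106.732  134.5652]
```

View pics/w1c.png

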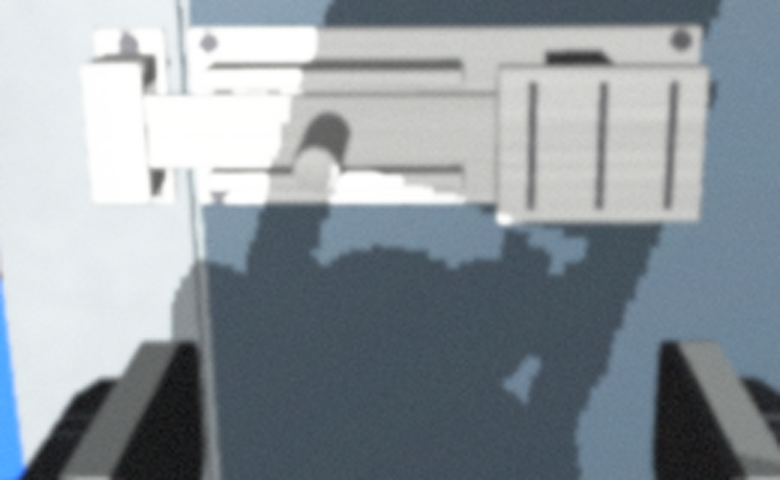

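Call:
jog_arm --pt "0.3 0 -7 0 0 0" --pt "0 30 0 0 0 0" --pt "0 30 0 0 0 0" --pt "0 25 0 0 0 0" --pt "0 15 0 0 0 0" --pt "0 4 0 0 0 0" --pt "0 0 0 0 0 0" --pt "0 0 0 0 0 0" --pt "0 0 0 0 0 0"

```text
t: 3.25
tool_pos: [0.5537, -0.0438, 0.1248]
tool_rot: [-1.569, -0.108, 0.104]
contact_force: [0.0, -0.5, 0.9]
opening: 0.062
```

```bash
python3 - <<'E'
from h import *
w=ctrl.get_image("wrist")[:,:,::-1][200:480,160:480];s=ctrl.get_image("scene")[:,:,::-1][120:300,200:400]
a=cv2.resize(w,(400,350));b=cv2.resize(s,(400,360),interpolation=cv2.INTER_CUBIC)[:350]
cv2.imwrite("pics/c2.png",np.hstack([a,b]));o=ctrl.get_obs();print(o["tool_pos"],o["contact_force"])
E
```

```text
[ 0.55341269 -0.04368371  0.12425708] [ 0.10749702  0.04548937 -0.14015605]
```

View pics/c2.png

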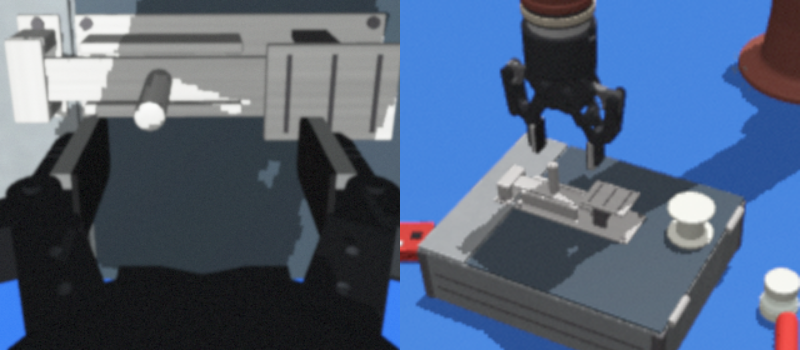

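```bash
python3 - <<'E'
from h import *
np.set_printoptions(precision=1,suppress=True)
T=T_tool()
def proj(n,X):
    p=ctrl.camera_params(n);P=np.array(p["pose"]) if "pose" in p else T@np.array(p["T_tool_cam"])
    c=(X-P[:3,3])@P[:3,:3];return np.array([p["cx"]+p["fx"]*c[0]/-c[2],p["cy"]-p["fy"]*c[1]/-c[2]])
for tp in([0,-5,-31],[0,-5,31],[0,-5,-45],[0,-5,45],[-11,-5,31],[11,-5,31],[-11,-20,31]):
    X=(T@np.append(np.array(tp)/1000,1))[:3]
    w=proj("wrist",X);s=proj("scene",X);print(tp,w,(w-[160,200])*1.25,s,(s-[200,120])*2+[400,0])
for tp in([.5556,-.0622,.14],):
    w=proj("wrist",np.array(tp));s=proj("scene",np.array(tp));print(tp,w,(w-[160,200])*1.25,s,(s-[200,120])*2+[400,0])
E
```

```text
[0, -5, -31] [257.4 286.7] [121.8 108.4] [271.3 203.6] [542.7 167.3]
[0, -5, 31] [386.5 286.9] [283.1 108.6] [295.5 211.2] [591.  182.5]
[0, -5, -45] [228.3 286.7] [ 85.4 108.4] [266. 202.] [532.  163.9]
[0, -5, 45] [415.6 286.9] [319.5 108.6] [301.1 213. ] [602.2 186. ]
[-11, -5, 31] [387.6 265.3] [284.5  81.6] [297.8 208.5] [595.6 176.9]
[11, -5, 31] [385.4 307.7] [281.7 134.6] [293.2 214. ] [586.4 188.1]
[-11, -20, 31] [393.5 277.2] [291.8  96.5] [297.6 203.2] [595.2 166.4]
[0.5556, -0.0622, 0.14] [280.6 295.7] [150.8 119.6] [275.9 201.3] [551.8 162.6]
```

Call:
jog_arm --pt "0 3 0 0 0 0" --pt "0 3 0 0 0 0" --pt "0 3 0 0 0 0" --pt "0 0 0 0 0 0" --pt "0 0 0 0 0 0"

```text
t: 3.85
tool_pos: [0.5524, -0.0435, 0.1136]
tool_rot: [-1.568, -0.106, 0.107]
contact_force: [-0.2, -0.1, -0.4]
opening: 0.062
```

Call:
jog_arm --pt "0 2 0 0 0 0" --pt "0 2 0 0 0 0" --pt "0 0 0 0 0 0" --pt "0 0 0 0 0 0"

```text
t: 4.25
tool_pos: [0.5525, -0.0435, 0.1098]
tool_rot: [-1.568, -0.106, 0.106]
contact_force: [-0.2, 0.2, 0.0]
opening: 0.062
```

Call:
jog_arm --pt "0 2 0 0 0 0" --pt "0 2 0 0 0 0" --pt "0 0 0 0 0 0" --pt "0 0 0 0 0 0"

```text
t: 4.65
tool_pos: [0.5525, -0.0435, 0.1058]
tool_rot: [-1.568, -0.106, 0.106]
contact_force: [0.5, -0.5, -0.4]
opening: 0.0622
```

```bash
python3 - <<'E'
from h import *
w=ctrl.get_image("wrist")[:,:,::-1][200:480,160:480];s=ctrl.get_image("scene")[:,:,::-1][150:260,230:350]
a=cv2.resize(w,(400,350));b=cv2.resize(s,(400,367),interpolation=cv2.INTER_CUBIC)[:350]
cv2.imwrite("pics/c3.png",np.hstack([a,b]));o=ctrl.get_obs();print(o["tool_pos"],o["contact_force"])
E
```

```text
[ 0.55265071 -0.04354188  0.10596378] [-0.35578345 -0.43327828 -0.26752993]
```

View pics/c3.png

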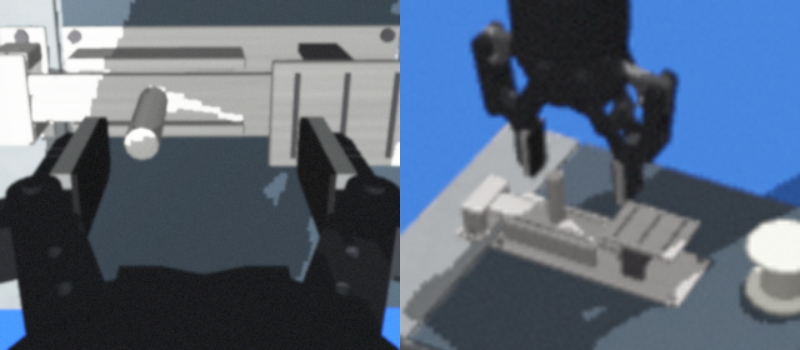

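Call:
jog_arm --pt "0 4 0 0 0 0" --pt "0 4 0 0 0 0" --pt "0 4 0 0 0 0" --pt "0 2 0 0 0 0" --pt "0 0 0 0 0 0" --pt "0 0 0 0 0 0"

```text
t: 5.35
tool_pos: [0.5526, -0.0436, 0.0919]
tool_rot: [-1.568, -0.106, 0.106]
contact_force: [-0.3, 0.4, -0.1]
opening: 0.0617
```

Call:
jog_arm --pt "0 2 0 0 0 0" --pt "0 2 0 0 0 0" --pt "0 0 0 0 0 0" --pt "0 0 0 0 0 0"

```text
t: 5.75
tool_pos: [0.5525, -0.0435, 0.0878]
tool_rot: [-1.568, -0.106, 0.106]
contact_force: [1.0, 0.1, 0.5]
opening: 0.0618
```

Call:
jog_arm --pt "0 2 0 0 0 0" --pt "0 1 0 0 0 0" --pt "0 0 0 0 0 0" --pt "0 0 0 0 0 0"

```text
t: 6.15
tool_pos: [0.5529, -0.0436, 0.0855]
tool_rot: [-1.568, -0.107, 0.106]
contact_force: [-0.9, -0.1, 3.9]
opening: 0.062
```

```bash
python3 - <<'E'
from h import *
w=ctrl.get_image("wrist")[:,:,::-1][200:480,160:480];s=ctrl.get_image("scene")[:,:,::-1][150:260,230:350]
a=cv2.resize(w,(400,350));b=cv2.resize(s,(400,367),interpolation=cv2.INTER_CUBIC)[:350]
cv2.imwrite("pics/c4.png",np.hstack([a,b]));o=ctrl.get_obs();print(o["tool_pos"],o["contact_force"])
E
```

```text
[ 0.55291576 -0.04358772  0.08537502] [-1.07955592  0.08840744  3.47638061]
```

View pics/c4.png

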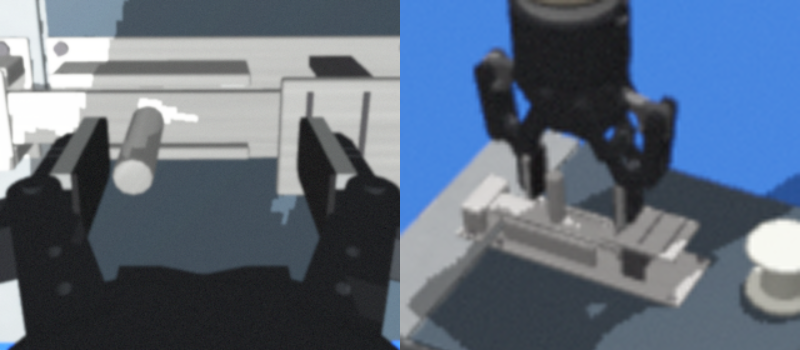

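Call:
jog_arm --pt "0 2 0 0 0 0" --pt "0 2 0 0 0 0" --pt "0 2 0 0 0 0" --pt "0 1.5 0 0 0 0" --pt "0 0 0 0 0 0" --pt "0 0 0 0 0 0" --pt "0 0 0 0 0 0"

```text
t: 6.95
tool_pos: [0.553, -0.0436, 0.0783]
tool_rot: [-1.568, -0.107, 0.106]
contact_force: [-1.9, -0.0, 7.3]
opening: 0.062
```

Call:
jog_arm --pt "0 1 0 0 0 0" --pt "0 0 0 0 0 0" --pt "0 0 0 0 0 0"

```text
t: 7.25
tool_pos: [0.5531, -0.0436, 0.078]
tool_rot: [-1.568, -0.107, 0.106]
contact_force: [-3.8, 0.7, 10.7]
opening: 0.0617
```

Call:
jog_arm --pt "0 0 3 0 0 0" --pt "0 0 3 0 0 0" --pt "0 0 3 0 0 0" --pt "0 0 3 0 0 0" --pt "0 0 0 0 0 0"

```text
t: 7.75
tool_pos: [0.5528, -0.0339, 0.0783]
tool_rot: [-1.573, -0.109, 0.103]
contact_force: [0.1, -6.9, 7.9]
opening: 0.0619
```

Call:
jog_arm --pt "0 0.5 3 0 0 0" --pt "0 0.3 3 0 0 0" --pt "0 0 3 0 0 0" --pt "0 0 0 0 0 0"

```text
t: 8.15
tool_pos: [0.552, -0.0252, 0.078]
tool_rot: [-1.574, -0.11, 0.102]
contact_force: [0.4, -8.2, 9.5]
opening: 0.062
```

Call:
jog_arm --pt "0 0 3 0 0 0" --pt "0 0 3 0 0 0" --pt "0 0 3 0 0 0" --pt "0 0 3 0 0 0" --pt "0 0 0 0 0 0"

```text
t: 8.65
tool_pos: [0.5504, -0.0131, 0.0779]
tool_rot: [-1.573, -0.11, 0.102]
contact_force: [-0.0, -7.4, 8.4]
opening: 0.0619
```

Call:
jog_arm --pt "0 0 2 0 0 0" --pt "0 0 2 0 0 0" --pt "0 0 0 0 0 0" --pt "0 0 0 0 0 0"

```text
t: 9.05
tool_pos: [0.5499, -0.0098, 0.0779]
tool_rot: [-1.574, -0.11, 0.102]
contact_force: [1.3, -7.3, 9.2]
opening: 0.0624
```

Call:
jog_arm --pt "0 0 2 0 0 0" --pt "0 0 1 0 0 0" --pt "0 0 0 0 0 0" --pt "0 0 0 0 0 0"

```text
t: 9.45
tool_pos: [0.5499, -0.0097, 0.078]
tool_rot: [-1.58, -0.11, 0.102]
contact_force: [1.5, -19.3, 7.1]
opening: 0.0622
```

Call:
jog_arm --pt "0 0 -3 0 0 0" --pt "0 0 -4 0 0 0" --pt "0 -5 0 0 0 0" --pt "0 -10 0 0 0 0" --pt "0 -25 0 0 0 0" --pt "0 -40 0 0 0 0" --pt "0 -40 0 0 0 0" --pt "0 -20 0 0 0 0" --pt "0 0 0 0 0 0" --pt "0 0 0 0 0 0"

```text
t: 10.45
tool_pos: [0.5476, -0.0109, 0.2146]
tool_rot: [-1.568, -0.105, 0.107]
contact_force: [0.4, 0.2, -0.6]
opening: 0.0621
```

```bash
python3 - <<'E'
from h import *
T=T_tool();np.save("T5.npy",T);w=ctrl.get_image("wrist")[:,:,::-1][120:360,140:620];s=ctrl.get_image("scene")[:,:,::-1][170:280,200:420]
a=cv2.resize(w,(580,290));b=cv2.resize(s,(580,290),interpolation=cv2.INTER_CUBIC)
cv2.imwrite("pics/c5.png",np.vstack([a,b]));o=ctrl.get_obs();print(o["t"],o["tool_pos"],o["contact_force"])
E
```

```text
10.55 [ 0.54677817 -0.0107149   0.21291684] [ 0.21906523 -0.15867344 -0.95436704]
```

View pics/c5.png

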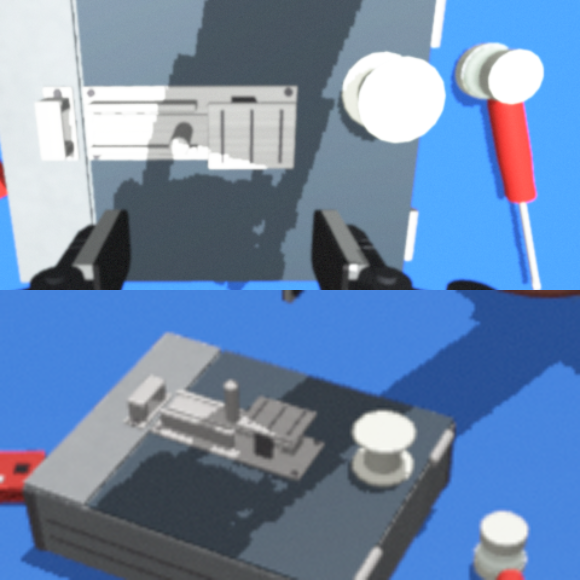

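```bash
python3 - <<'E'
from h import *
np.set_printoptions(precision=4,suppress=True)
T=np.load("T5.npy");f=lambda l:np.array(l)/(580/480)+[140,120]
k=on_plane("wrist",f([(178,144)]),.14,T)[0];print(k,(k-[.5556,-.0622,.14])@T[:3,:3])
c=f([(207,103),(297,103),(296,167),(208,167)])
for z in(.118,.110):
    p=on_plane("wrist",c,z,T);print(z,np.linalg.norm(p[1]-p[0]),np.linalg.norm(p[2]-p[3]),np.linalg.norm(p[3]-p[0]),np.linalg.norm(p[2]-p[1]),((p.mean(0)-k)@T[:3,:3]))
print(on_plane("wrist",f([(400,99)]),.12,T))
a,b=cv2.imread("pics/scene0.png"),ctrl.get_image("scene")[:,:,::-1]
a,b=[cv2.resize(i[180:260,220:360],(560,320),interpolation=cv2.INTER_CUBIC) for i in(a,b)]
cv2.imwrite("pics/c6.png",np.vstack([a[:290],b[:290]]))
E
```

```text
[ 0.5498 -0.0348  0.14  ] [-0.0021  0.      0.028 ]
0.118 0.05434027993894888 0.055382639891727155 0.04080773948705807 0.040818935958914414 [0.0009 0.022  0.0436]
0.11 0.05597868828743581 0.057052476330954095 0.042038129561117146 0.042049663616677266 [0.0031 0.03   0.0441]
[[0.5099 0.0924 0.12  ]]
```

View pics/c6.png

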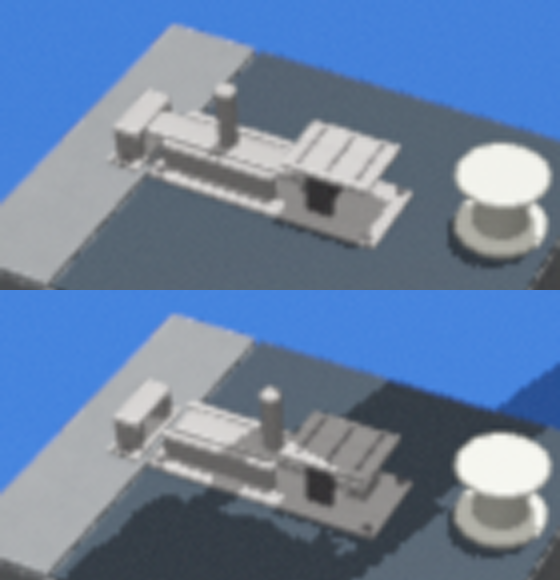

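```bash
python3 -c "
from station import ctrl
print(ctrl.get_obs()['t'],ctrl.finish_job())"
```

```text
the job is handed in; nothing more can be done
10.6 None
```

The bolt is drawn back, the catch has sprung up again behind it, and I handed the job in at 10.6 s of the 32 s allowed. `finish_job` gives no verdict, so this rests on my own checks.

**What I did:** With the fingers 62 mm apart along the bolt's line, one fingertip pressed the catch to its stop, at about 10.7 N upward. The other then pushed the knob about 34 mm, approach gap included, at a steady 7–8 N. At the stop the force rose to 19 N. I backed off 7 mm and lifted about 135 mm clear.

**Last checks:**
- **Bolt:** the wrist view put the knob's travel at 28 mm (±2 mm). The knob-to-pad distance was 43.6 mm, against 43 mm for a fully drawn bolt.
- **Catch:** in the scene camera's before and after pictures the pad stands at the same height, so it is fully up.
- **Bystanders:** the spool measured within 2 mm of where it was. The jar, screwdriver and boards were not measured, but the arm did not come near them at low height.
- **Arm:** it is clear, with contact force at noise level.

**One disagreement:** the open fingertips were about 32 mm behind the reported TCP, where I had expected about 5 mm. I saw this in two camera views and found the catch by slow, force-guided descent instead of trusting the figure.

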